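# Rock a tight bearing block off its dowel and hold it clear

### The arm

A 6-joint arm with a two-finger parallel gripper is mounted at the origin on the work surface. World frame = base frame: x ahead of the robot, y to its left, z up, the work surface at z = 0. Lengths are in m, angles in rad, forces in N, time in s.
With the tool pointing down it reaches from about 0.325 to 0.775 m from the base axis. Payload 5.5 kg.
Tool frame: the origin (TCP) lies midway between the tips of the shut fingers; the grasp point (between the pads) lies 19 mm behind it; z points along the fingers, y is the line along which they close (so a half turn about z gives the same grasp; the last joint's range is limited). The gripper opens to 85 mm and grips with 20 to 120 N. Pads are 22 mm wide; open, the fingers measure 114 mm over their backs; the gripper's body (76 mm by 85 mm) begins 54 mm behind the grasp point. The pads swing forward as they close: fully open they stand 13 mm farther back than shut.
Start: joints at [1.276, 0.091, 1.231, -0, 1.82, -0.057], TCP at [0.141, 0.583, 0.21] pointing down, gripper open.
Joint ranges: [-2.87, 2.87], [-0.86, 2.18], [0.17, 2.46], [-1.51, 4.65], [0.06, 2.69], [-2.65, 2.65]. Speed limits (rad/s): [2.57, 2.57, 3.01, 3.14, 3.14, 3.14].

### API

Orientations are given as a rotation vector (axis times angle).
In Python, from workcell import r, get_image, finish_job gives the robot as it stands.
- The arm moves only by the tool apply_moves, never from a script. Its argument "steps" is a list of rows, each an object of numbers: "fingers": the closure in counts, from 0 (fully open) to 255 (shut); "x", "y", "z": the shift along the world's x, y, z in m; "rx", "ry", "rz": the turn, a rotation vector about the world's x, y, z in degrees. In form: [{"fingers": .., "x": .., "y": .., "z": .., "rx": .., "ry": .., "rz": ..}, ...]. A call has 1 to 10 rows; each row is the pose to reach, as a shift and turn from the pose commanded when the call began; what a row does not reach only later rows make up. A row lasts 1/8 s, in which the tool goes at most 62.5 mm and 10.7 degrees, less where a joint would pass 70% of its speed; a pose out of reach is approached as far as the arm can. A call with a gripper value outside its range is refused whole. The fingers move at their own pace and stop on an object; "squeeze" is the grip in N (left out, the last holds). Time passes only in rows, so rows that repeat a pose let the fingers close. It gives the time, the measured TCP pose, the force, the opening and the grip force at its end, in the units of the state.
- r.get_obs(): the state, without advancing time (a new reading comes with each control period).
- get_image(name): name is "scene" or "top" or "wrist"; returns a dict with "pixels" (384x512x3 uint8, blue, green, red), "camera_matrix" (3x3 intrinsics, pixels), "R" (3x3) and "t" (3): a world point X has camera coordinates R X + t; the wrist camera has in their place "hand_eye" (4x4, takes a point from camera to tool coordinates, whose origin is the TCP and whose axes are the flange's). Camera axes: x right, y down, z forward; pixel columns grow to the right and rows downward; lengths in m; the calibration is good to about 2 mm. The wrist camera is an equidistant fisheye: a pixel r from the principal point sees the ray r / f radians off the axis. A picture is of the moment at which its call begins: read the wrist's pose just before it. There is no depth.
- finish_job(): hands the job in; it is judged then, once.
The state is a dict: "clock": time; "joint_positions": joint angles; "joint_velocities": joint speeds; "joint_torque": joint torques, N m; "eef_pos": TCP position; "ee_rot": TCP orientation; "ft_force": force on the tool from outside, world axes, zero at the start; "moment": the same for the moment, N m; "grip_width": finger opening in m; "grasp_force": force on a finger pad.
Only numpy, scipy, OpenCV 4.12 (cv2) and the standard library are available. Lean on these libraries where they do the work, as an engineer would, in place of code of your own. Each camera call takes 0.05 s, during which the arm holds its last target. There are 200 camera calls.

### The job

On the timber bracket, the darker middle block of the three small bearing blocks is stuck tight on its wooden dowel, and a straight pull would bring the whole bracket up with it. Grip it, rock it well over from side to side across the bracket arm (about seven degrees each way, several times to and fro) while easing it upward until it comes off the dowel, without lifting the bracket off its plank or disturbing the other things on the bench. Finish still holding the block level and still, right over the dowel and a finger's width clear of it, so that the dowel can be looked over.

Things in the scene. Friction and masses are not known exactly. Their poses are not given: they have to be found in the camera images.
- block: The stuck bearing block: darker brown wood, 85 g, midway on the bracket arm between two fixed pale blocks like it. 62 mm along its x (across the arm), 50 mm along its y (along the arm), 40 mm high. Origin: centre of its underside; z up. In the underside is a mortise 37 mm (x) by 16 mm (y), 17 mm deep, seated over the dowel: free by 3.5 mm at each x end, tight on the y faces.
- block_top (a point): Centre of the block's top, 40 mm above its underside, between the two ears of a channel 38 mm wide and 16 mm deep along y. The faces to grip from above are the two flat upright x faces, 62 mm apart, from the top down to 15 mm above the underside; below that the foot tapers to 50 x 38 mm.
- dowel_top (a point): Centre of the top of the upright dowel, 30 mm (x) by 16 mm (y), 16 mm tall on the bracket arm: 16 mm above the seated block's underside. Axes as the block's. It holds the block with 12 to 19 N against a straight pull. The seated block can lean some 10 degrees each way about y, turning about a line near the foot of the dowel; each swing from side to side at 7 degrees, eased up, gains 2 to 3 mm.
- bracket_foot (a point): Centre of the underside of the bracket, 28 mm above the table, 99 mm below the top of its arm (the seated block's underside). Axes as the block's. Pale pine: a cap block 114 x 114 x 76 mm holding the arm (38 mm wide, 236 mm long along y, 53 mm high); on it two pale blocks, centres 90 mm either side of the middle, tops level with the stuck block's, 40 mm gap to it.
- bracket (a joint): How far (m) the bracket has been lifted off its plank: 0 when down. It only sits by its own weight (about 8 N) on a stub tenon of the fixed dark plank (150 x 280 x 28 mm), which keeps it from sliding or turning. If it begins to ride up with the block, rocking on without easing up lets it settle back.
- spare_block: A loose pale bearing block of the same size lying on the bench beside the plank. Origin: centre of its underside. Leave alone.
- chisel_wide: Wide chisel lying beside the plank, about 250 mm long along its x, 27 mm high. Origin: at the ferrule, on the table. Leave alone.
- chisel_narrow: Narrow chisel lying on the bench, about 260 mm long along its x, 27 mm high. Origin: at the ferrule, on the table. Leave alone.
- mallet: Wooden mallet lying down, dark head 62 x 115 x 70 mm, handle 200 mm towards -x. Origin: under the joint of head and handle, on the table. Leave alone.
- carving: Pale lobed cloud scroll, half carved, 180 x 120 x 45 mm. Origin: centre of its underside. Leave alone.
- bottle_0: Clear drink bottle with green label and white cap, 64 mm across, 210 mm tall. Origin: centre of its base. Leave alone.
- bottle_1: Clear drink bottle with green label and white cap, 64 mm across, 210 mm tall. Origin: centre of its base. Leave alone.
- bottle_2: Clear drink bottle with green label and white cap, 64 mm across, 210 mm tall. Origin: centre of its base. Leave alone.
Mind the look-alikes: they are no part of the job. What is shaped like the block but black or blue is not meant.

How it is judged:
On the way, in this order (a step that is already met when the one before it is completed fails the run):
1. the block is rocked over to one side (its top towards its own +x, 2.5 degrees or more) while still on the dowel (angle between block's own z axis and vertical above 0.044 rad and x of bracket_foot in the frame of block above 0.002 m and z of block in the frame of dowel_top below -0.003 m).
2. the block is then rocked over to the other side (its top towards its own -x, 2.5 degrees or more) while still on the dowel (angle between block's own z axis and vertical above 0.044 rad and x of bracket_foot in the frame of block below -0.002 m and z of block in the frame of dowel_top below -0.003 m).
At the end, for the whole second after the job is handed in: The block is in the fingers, its underside 5 to 35 mm above the top of the dowel and its centre within 15 mm of the dowel's sideways, level within 7 degrees, still, touching no part of the bracket; the bracket is down on its plank within 2 mm (z of block in the frame of dowel_top between 0.005 and 0.035 m and horizontal distance between block and dowel_top below 0.015 m and angle between block's own z axis and vertical below 0.12 rad and contact force between block and the fingers above 2 N and contact force between block and bracket below 0.1 N and linear speed of block below 0.02 m/s and value of joint bracket below 0.002 m); the arm keeps its last pose, push and grip.
It fails at once if the bracket is lifted more than 6 mm off its plank (value of joint bracket above 0.006 m).
It fails at once if another thing on the bench is moved more than 30 mm (distance of any of spare_block, chisel_wide, chisel_narrow, mallet, carving, bottle_0, bottle_1, bottle_2 from where it was at the start of the episode above 0.03 m).
It also fails if it takes over 48 s, if anything falls off the work surface, if the arm or the gripper's body presses on something with over 40 N, if the wrist force passes 120 N, or if a joint passes its speed limit or range.

## Working session

There is one attempt and no reset: what is moved stays moved. The work goes in short steps, Python scripts to look and compute and a tool call to move; the robot and the scene stay as the last step left them, time stands still between calls to the robot, and variables do not carry over. Pictures are saved under pics/ and viewed, at most 10 in all, crops included, and the job is handed in when it is done.

Besides the shell and the picture viewer there is one more tool, called after ">>>" as name(argument=value, ...) on one line, values as JSON. apply_moves: Moves the arm, as the interface text tells. Its arguments: {"type":"object","properties":{"steps":{"type":"array","items":{"type":"object","properties":{"fingers":{"type":"number"},"x":{"type":"number"},"y":{"type":"number"},"z":{"type":"number"},"rx":{"type":"number"},"ry":{"type":"number"},"rz":{"type":"number"}}}},"squeeze":{"type":"number"}},"required":["steps"]}

```bash
mkdir -p pics; ls
python3 - <<'E'
from workcell import r,get_image
import cv2,pickle,numpy as np
o=r.get_obs();print(o)
d={n:get_image(n) for n in("scene","top")}
pickle.dump(d,open('v.pkl','wb'))
cv2.imwrite('pics/a.png',cv2.resize(np.hstack([d['scene']['pixels'],]),(800,600)))
cv2.imwrite('pics/b.png',cv2.resize(d['top']['pixels'],(800,600)))
E
```

```text
pics
{'clock': 0.0, 'joint_positions': array([ 1.27626270e+00,  9.18326292e-02,  1.23189729e+00, -4.95332110e-05,
        1.81979617e+00, -5.67259424e-02]), 'joint_velocities': array([ 0.00057165,  0.00143946, -0.00062351, -0.00039074, -0.0009087 ,
       -0.00044019]), 'joint_torque': array([-6.93088386e-04, -4.58739531e+01, -4.18015087e+01, -1.88175380e-05,
        1.16236025e-02, -7.80357794e-06]), 'eef_pos': array([0.14128172, 0.58279075, 0.20896018]), 'ee_rot': array([-3.72652177e-01, -3.11911851e+00,  3.00321179e-03]), 'ft_force': array([ 0.10255532,  0.2448856 , -0.27367845]), 'moment': array([ 0.04851623,  0.01654539, -0.02794309]), 'grasp_force': 0.0, 'grip_width': 0.08537367574912484}
```

View pics/a.png

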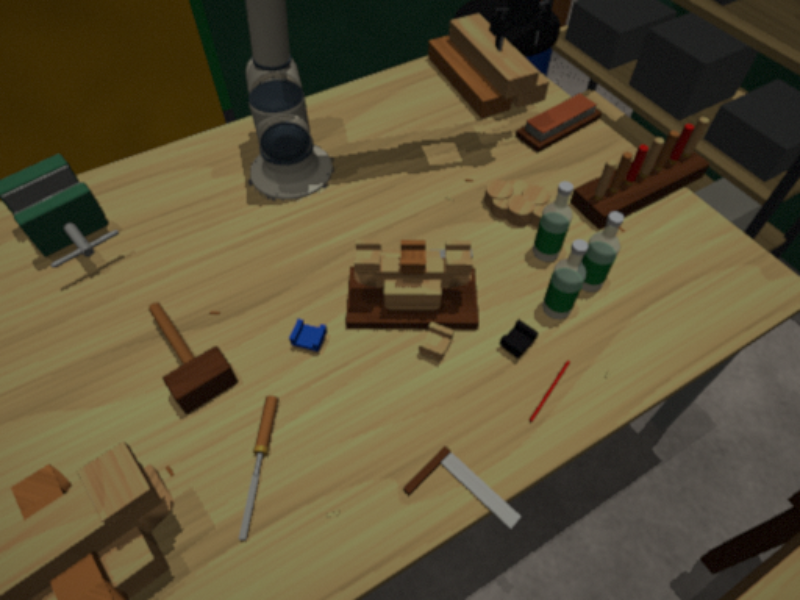

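View pics/b.png

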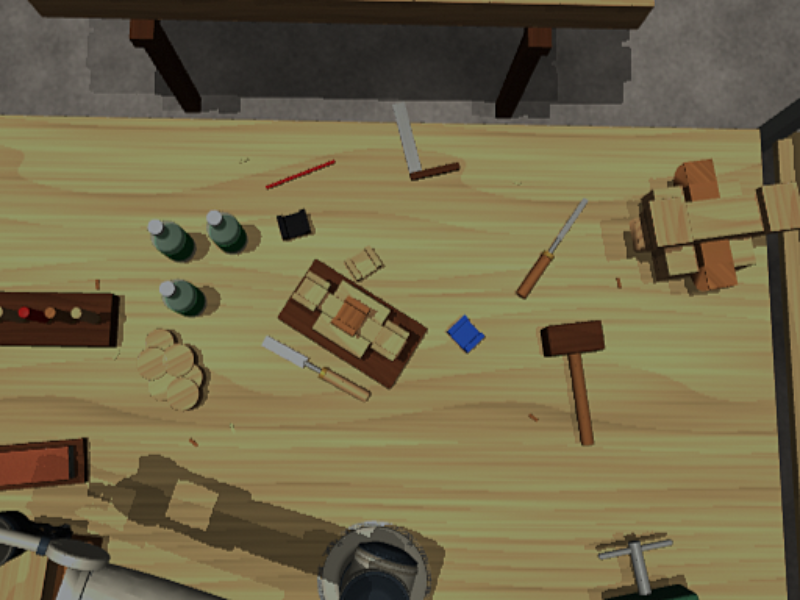

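The scene view shows the stuck block at about (412,256) between two pale blocks. In the top view it is at about (350,317), with the arm running from (313,290) to (390,338), a chisel by the plank at (318,370) and the spare block at (363,264).

```bash
cat > h.py <<'E'
import numpy as np
def ray(v,px):
    d=v['R'].T@np.linalg.inv(v['camera_matrix'])@np.array([px[0],px[1],1.]); return -v['R'].T@v['t'],d
def onz(v,px,z):
    c,d=ray(v,px); return c+d*(z-c[2])/d[2]
def proj(v,X):
    p=v['camera_matrix']@(v['R']@np.array(X)+v['t']); return p[:2]/p[2]
E
python3 - <<'E'
import pickle,cv2,numpy as np
from h import *
d=pickle.load(open('v.pkl','rb'));out=[]
for n,(cx,cy) in (('top',(350,317)),('scene',(412,256))):
    v=d[n];im=v['pixels'];k=1.5625;x0,y0=int(cx/k),int(cy/k)
    print(n,'px',im[y0,x0],'campos',(-v['R'].T@v['t']).round(2))
    hsv=cv2.cvtColor(im,cv2.COLOR_BGR2HSV)
    c=hsv[y0-9:y0+9,x0-9:x0+9];print(c[::5,::5].tolist())
    m=cv2.inRange(hsv,(5,110,70),(14,255,255));w=np.zeros_like(m);w[y0-22:y0+22,x0-22:x0+22]=255;m&=w
    nb,l,s,ce=cv2.connectedComponentsWithStats(m);i=1+s[1:,4].argmax()
    print(s[i],ce[i]);print('onz .167',onz(v,ce[i],.167).round(4))
    cr=im[y0-45:y0+45,x0-60:x0+60].copy();cr2=cr.copy();cr2[(l==i)[y0-45:y0+45,x0-60:x0+60]]=(255,0,255)
    out.append(np.hstack([cv2.resize(q,None,fx=3.3,fy=3.3,interpolation=cv2.INTER_CUBIC) for q in(cr,cr2)]))
    # plank
    if n=='top':
        p=cv2.inRange(hsv,(0,90,15),(12,255,95));w[:]=0;w[y0-50:y0+60,x0-60:x0+60]=255;p&=w
        pts=cv2.findNonZero(cv2.morphologyEx(p,cv2.MORPH_OPEN,np.ones((3,3))))[:,0]
        P=np.array([onz(v,q,.028)[:2] for q in pts]);rc=cv2.minAreaRect((P*1000).astype(np.float32));print(rc,cv2.boxPoints(rc))
cv2.imwrite('pics/c.png',np.vstack(out)[:600])
E
```

```text
top px [ 42  73 118] campos [0.35 0.01 1.65]
[[[28, 93, 145], [13, 151, 113], [13, 164, 138], [14, 145, 121]], [[29, 90, 144], [13, 167, 119], [13, 165, 131], [13, 170, 78]], [[12, 168, 135], [13, 162, 137], [12, 165, 124], [13, 164, 121]], [[12, 171, 94], [12, 163, 139], [13, 165, 130], [13, 153, 118]]]
[212 190  25  25 354] [224.30225989 201.72881356]
onz .167 [0.5206 0.0542 0.167 ]
((521.0867309570312, 55.8990478515625), (278.3566589355469, 148.0857696533203), 58.51232147216797) [[ 385.25153  -24.1119 ]
 [ 511.53204 -101.45935]
 [ 656.92194  135.91   ]
 [ 530.6414   213.25745]]
scene px [ 38  74 116] campos [ 1.13 -0.33  1.02]
[[[20, 116, 132], [13, 165, 124], [15, 160, 124], [15, 163, 122]], [[19, 118, 138], [14, 173, 59], [13, 176, 55], [12, 174, 57]], [[24, 107, 133], [14, 175, 112], [14, 172, 111], [14, 173, 112]], [[20, 114, 128], [14, 175, 67], [14, 179, 67], [14, 182, 77]]]
[257 160  15  10 134] [264.02238806 164.1119403 ]
onz .167 [0.5304 0.0477 0.167 ]
```

View pics/c.png

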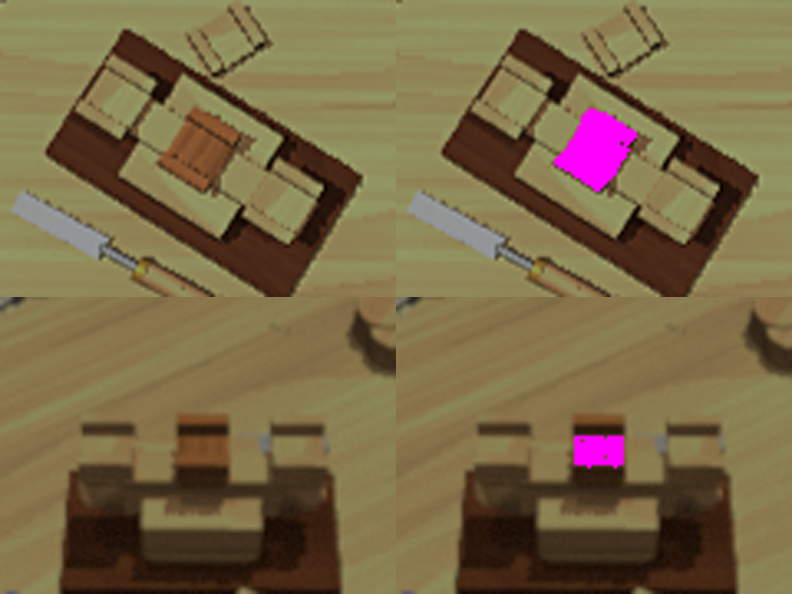

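The magenta mask covers the dark block's top in the top view, at about (224,202) in raw pixels. The plank measures 278 x 148 mm, which matches its given size, so I take the centre as about (0.521, 0.055) with the arm at 58.5°.

Run:
```python
from workcell import r
import numpy as np
from scipy.spatial.transform import Rotation as R
o=r.get_obs();M=R.from_rotvec(o['ee_rot']).as_matrix();print(M.round(3))
a=np.degrees(np.arctan2(M[1,1],M[0,1]));print('tool y az',a,[((t-a+180)%360)-180 for t in(-31.5,148.5)])
print(np.array([.521,.0545,.3])-o['eef_pos'], o['joint_positions'])
```

```text
[[-0.972  0.236 -0.001]
 [ 0.236  0.972 -0.002]
 [ 0.    -0.002 -1.   ]]
tool y az 76.37495846206929 [np.float64(-107.87495846206929), np.float64(72.12504153793071)]
[ 0.37975809 -0.52832831  0.0909889 ] [ 1.27631898e+00  9.18345572e-02  1.23180504e+00 -5.90488281e-06
  1.81980516e+00 -5.66768687e-02]
```

>>> apply_moves(steps=[{"fingers":0,"z":0.05},{"z":0.09},{"x":0.03,"y":-0.045,"z":0.09,"rz":-10},{"x":0.06,"y":-0.085,"z":0.09,"rz":-20},{"x":0.09,"y":-0.13,"z":0.09,"rz":-30},{"x":0.12,"y":-0.17,"z":0.09,"rz":-40},{"x":0.15,"y":-0.21,"z":0.09,"rz":-50},{"x":0.18,"y":-0.25,"z":0.09,"rz":-60},{"x":0.21,"y":-0.29,"z":0.09,"rz":-65},{"x":0.24,"y":-0.335,"z":0.09,"rz":-70}], squeeze=60)

```text
validation failed for argument at $.st...
```

>>> apply_moves(steps=[{"x":0.03,"y":-0.04,"rz":-9},{"x":0.06,"y":-0.08,"rz":-18},{"x":0.09,"y":-0.12,"rz":-26},{"x":0.115,"y":-0.16,"rz":-34},{"x":0.14,"y":-0.193,"rz":-38},{"x":0.14,"y":-0.193,"rz":-38},{"x":0.14,"y":-0.193,"rz":-38},{"x":0.14,"y":-0.193,"rz":-38}])

```text
validation failed for argument at $.st...
```

Run:
```python
from workcell import r,get_image
import cv2,pickle
from scipy.spatial.transform import Rotation as R
o=r.get_obs();v=get_image('wrist');print(o,v['camera_matrix'],v['hand_eye'])
pickle.dump((o,v),open('w.pkl','wb'))
cv2.imwrite('pics/w1.png',v['pixels'])
```

```text
{'clock': 0.1, 'joint_positions': array([ 1.27631898e+00,  9.18345572e-02,  1.23180504e+00, -5.90488281e-06,
        1.81980516e+00, -5.66768687e-02]), 'joint_velocities': array([-0.00044759, -0.00251144, -0.00060338, -0.00141957,  0.00131706,
       -0.00051381]), 'joint_torque': array([ 3.42886611e-03, -4.60219467e+01, -4.19216287e+01,  6.51198604e-06,
        1.06551958e-02,  2.90801495e-05]), 'eef_pos': array([0.14124191, 0.58282831, 0.2090111 ]), 'ee_rot': array([-3.72621007e-01, -3.11909483e+00,  2.86582732e-03]), 'ft_force': array([-0.52224481, -0.20886113,  0.7423438 ]), 'moment': array([-0.02297363, -0.01208397,  0.02392242]), 'grasp_force': 0.0, 'grip_width': 0.08537487539346121} [[297.31863964   0.         254.21420846]
 [  0.         297.31863964 189.54313692]
 [  0.           0.           1.        ]] [[-1.23048426e-03 -9.48669848e-01 -3.16265719e-01  8.23297195e-02]
 [ 9.99999158e-01 -1.03659536e-03 -7.81293854e-04 -9.70884294e-05]
 [ 4.13350346e-04 -3.16266414e-01  9.48670324e-01 -1.64939015e-01]
 [ 0.00000000e+00  0.00000000e+00  0.00000000e+00  1.00000000e+00]]
```

View pics/w1.png

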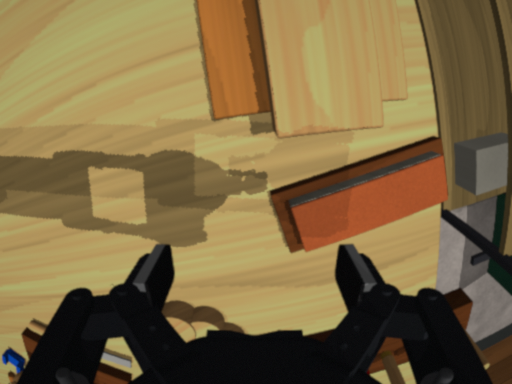

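The wrist picture is from the start pose, because both moves were refused. I assume every row needs all its keys, so I'll send full rows.

>>> apply_moves(steps=[{"fingers":0,"x":0,"y":0,"z":0.05,"rx":0,"ry":0,"rz":0},{"fingers":0,"x":0,"y":0,"z":0.09,"rx":0,"ry":0,"rz":0},{"fingers":0,"x":0.03,"y":-0.045,"z":0.09,"rx":0,"ry":0,"rz":-10},{"fingers":0,"x":0.06,"y":-0.085,"z":0.09,"rx":0,"ry":0,"rz":-20},{"fingers":0,"x":0.09,"y":-0.13,"z":0.09,"rx":0,"ry":0,"rz":-30},{"fingers":0,"x":0.12,"y":-0.17,"z":0.09,"rx":0,"ry":0,"rz":-40},{"fingers":0,"x":0.15,"y":-0.21,"z":0.09,"rx":0,"ry":0,"rz":-50},{"fingers":0,"x":0.18,"y":-0.25,"z":0.09,"rx":0,"ry":0,"rz":-60},{"fingers":0,"x":0.21,"y":-0.29,"z":0.09,"rx":0,"ry":0,"rz":-65},{"fingers":0,"x":0.24,"y":-0.335,"z":0.09,"rx":0,"ry":0,"rz":-70}], squeeze=60)

```text
clock: 1.4
eef_pos: [0.382, 0.2468, 0.2997]
ee_rot: [-2.097, -2.339, 0.0]
ft_force: [-0.2, -0.4, 0.4]
grip_width: 0.0855
grasp_force: 0.0
```

>>> apply_moves(steps=[{"fingers":0,"x":0.03,"y":-0.04,"z":0,"rx":0,"ry":0,"rz":-9},{"fingers":0,"x":0.06,"y":-0.08,"z":0,"rx":0,"ry":0,"rz":-18},{"fingers":0,"x":0.09,"y":-0.12,"z":0,"rx":0,"ry":0,"rz":-26},{"fingers":0,"x":0.115,"y":-0.16,"z":0,"rx":0,"ry":0,"rz":-34},{"fingers":0,"x":0.14,"y":-0.193,"z":0,"rx":0,"ry":0,"rz":-38},{"fingers":0,"x":0.14,"y":-0.193,"z":-0.02,"rx":0,"ry":0,"rz":-38},{"fingers":0,"x":0.14,"y":-0.193,"z":-0.06,"rx":0,"ry":0,"rz":-38},{"fingers":0,"x":0.14,"y":-0.193,"z":-0.06,"rx":0,"ry":0,"rz":-38},{"fingers":0,"x":0.14,"y":-0.193,"z":-0.06,"rx":0,"ry":0,"rz":-38}])

```text
clock: 2.52
eef_pos: [0.5215, 0.0553, 0.2415]
ee_rot: [2.742, 1.532, 0.002]
ft_force: [-0.3, -0.1, 0.7]
grip_width: 0.0857
grasp_force: 0.0
```

Run:
```python
from workcell import r,get_image
import cv2,pickle
o=r.get_obs();v=get_image('wrist');print(o['clock'],o['eef_pos'],o['ee_rot'],o['joint_positions'])
pickle.dump((o,v),open('w.pkl','wb'))
cv2.imwrite('pics/w2.png',v['pixels'])
```

```text
2.525 [0.52151037 0.05525562 0.24152729] [2.74200832e+00 1.53208404e+00 1.83194003e-03] [ 4.06811651e-02 -1.04640744e-01  1.36976230e+00  3.09102796e-07
  1.87516367e+00  5.92412409e-01]
```

View pics/w2.png

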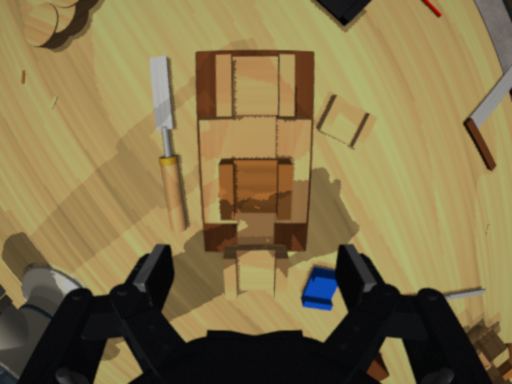

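The wrist picture shows the dark block between about columns 219 to 293 and rows 157 to 220, with its edges upright in the image, so the yaw is right. I'll cast rays through its ear corners.

Run:
```python
import pickle,cv2,numpy as np
from scipy.spatial.transform import Rotation as R
o,v=pickle.load(open('w.pkl','rb'));K=v['camera_matrix'];H=v['hand_eye'];T=R.from_rotvec(o['ee_rot']).as_matrix()
def onz(p,z):
    u=np.array([p[0]-K[0,2],p[1]-K[1,2]])/K[0,0];th=np.hypot(*u);d=np.r_[np.sin(th)*u/th,np.cos(th)]
    d=T@H[:3,:3]@d;c=o['eef_pos']+T@H[:3,3];return c+d*(z-c[2])/d[2]
hsv=cv2.cvtColor(v['pixels'],cv2.COLOR_BGR2HSV)
m=cv2.inRange(hsv,(5,150,50),(15,255,255));w=np.zeros_like(m);w[150:226,210:300]=255;m&=w
m=cv2.morphologyEx(m,cv2.MORPH_OPEN,np.ones((3,3)))
ys,xs=np.nonzero(m);print(xs.min(),xs.max(),ys.min(),ys.max())
for y in range(154,224,6):
    q=xs[ys==y]; print(y,(q.min(),q.max()) if len(q) else None)
for x in (222,227,286,291): print(x,ys[xs==x].min(),ys[xs==x].max())
ax=np.array([.853,-.522]);ay=np.array([.522,.853])
for p in((219,158),(293,158),(219,220),(293,220)):
    P=onz(p,.167);e=P[:2]-o['eef_pos'][:2];print(p,P.round(4),(e@ax).round(4),(e@ay).round(4))
```

```text
219 299 159 225
154 None
160 (np.int64(222), np.int64(289))
166 (np.int64(219), np.int64(292))
172 (np.int64(220), np.int64(291))
178 (np.int64(220), np.int64(291))
184 (np.int64(220), np.int64(292))
190 (np.int64(220), np.int64(292))
196 (np.int64(220), np.int64(291))
202 (np.int64(220), np.int64(291))
208 (np.int64(220), np.int64(290))
214 (np.int64(222), np.int64(290))
220 None
222 160 218
227 160 218
286 159 225
291 164 225
(219, 158) [0.5109 0.0953 0.167 ] -0.0299 0.0286
(293, 158) [0.563  0.0632 0.167 ] 0.0313 0.0284
(219, 220) [0.4798 0.0488 0.167 ] -0.0322 -0.0273
(293, 220) [0.5356 0.0143 0.167 ] 0.0334 -0.0276
```

>>> apply_moves(steps=[{"fingers":0,"x":0,"y":-0.001,"z":-0.04,"rx":0,"ry":0,"rz":0},{"fingers":0,"x":0,"y":-0.001,"z":-0.07,"rx":0,"ry":0,"rz":0},{"fingers":0,"x":0,"y":-0.001,"z":-0.095,"rx":0,"ry":0,"rz":0},{"fingers":0,"x":0,"y":-0.001,"z":-0.115,"rx":0,"ry":0,"rz":0},{"fingers":0,"x":0,"y":-0.001,"z":-0.115,"rx":0,"ry":0,"rz":0},{"fingers":0,"x":0,"y":-0.001,"z":-0.115,"rx":0,"ry":0,"rz":0}], squeeze=60)

```text
clock: 3.32
eef_pos: [0.5221, 0.0542, 0.1267]
ee_rot: [2.742, 1.532, 0.003]
ft_force: [-0.6, -0.3, 0.7]
grip_width: 0.0855
grasp_force: 0.0
```

>>> apply_moves(steps=[{"fingers":100,"x":0,"y":0,"z":0,"rx":0,"ry":0,"rz":0},{"fingers":255,"x":0,"y":0,"z":0,"rx":0,"ry":0,"rz":0},{"fingers":255,"x":0,"y":0,"z":0,"rx":0,"ry":0,"rz":0},{"fingers":255,"x":0,"y":0,"z":0,"rx":0,"ry":0,"rz":0},{"fingers":255,"x":0,"y":0,"z":0,"rx":0,"ry":0,"rz":0},{"fingers":255,"x":0,"y":0,"z":0,"rx":0,"ry":0,"rz":0}], squeeze=60)

```text
clock: 4.08
eef_pos: [0.522, 0.0542, 0.1269]
ee_rot: [2.742, 1.532, 0.004]
ft_force: [-0.6, -0.2, 6.5]
grip_width: 0.0602
grasp_force: 68.2
```

>>> apply_moves(steps=[{"fingers":255,"x":0,"y":0,"z":0,"rx":1.8,"ry":3.0,"rz":0},{"fingers":255,"x":0,"y":0,"z":0,"rx":3.65,"ry":6,"rz":0},{"fingers":255,"x":0,"y":0,"z":0,"rx":3.65,"ry":6,"rz":0},{"fingers":255,"x":0,"y":0,"z":0,"rx":3.65,"ry":6,"rz":0}])

```text
clock: 4.58
eef_pos: [0.5222, 0.0544, 0.1288]
ee_rot: [-2.649, -1.481, 0.086]
ft_force: [-3.3, 0.8, 14.4]
grip_width: 0.0608
grasp_force: 69.7
```

>>> apply_moves(steps=[{"fingers":255,"x":0,"y":0,"z":0,"rx":-3.65,"ry":-6,"rz":0},{"fingers":255,"x":0,"y":0,"z":0.0005,"rx":-7.3,"ry":-12,"rz":0},{"fingers":255,"x":0,"y":0,"z":0.001,"rx":-7.3,"ry":-12,"rz":0},{"fingers":255,"x":0,"y":0,"z":0.001,"rx":-7.3,"ry":-12,"rz":0}])

```text
clock: 5.08
eef_pos: [0.5228, 0.0541, 0.1293]
ee_rot: [2.645, 1.478, 0.1]
ft_force: [-0.1, 0.0, 8.4]
grip_width: 0.0601
grasp_force: 69.2
```

>>> apply_moves(steps=[{"fingers":255,"x":0,"y":0,"z":0.001,"rx":3.65,"ry":6,"rz":0},{"fingers":255,"x":0,"y":0,"z":0.002,"rx":7.3,"ry":12,"rz":0},{"fingers":255,"x":0,"y":0,"z":0.0025,"rx":7.3,"ry":12,"rz":0}])

```text
clock: 5.45
eef_pos: [0.5216, 0.0546, 0.1293]
ee_rot: [-2.644, -1.477, 0.093]
ft_force: [-3.2, 3.5, 4.0]
grip_width: 0.0606
grasp_force: 68.7
```

>>> apply_moves(steps=[{"fingers":255,"x":0,"y":0,"z":0.001,"rx":-3.65,"ry":-6,"rz":0},{"fingers":255,"x":0,"y":0,"z":0.0015,"rx":-7.3,"ry":-12,"rz":0},{"fingers":255,"x":0,"y":0,"z":0.002,"rx":-7.3,"ry":-12,"rz":0}])

```text
clock: 5.82
eef_pos: [0.5214, 0.0541, 0.1301]
ee_rot: [2.645, 1.48, 0.094]
ft_force: [6.2, -2.0, -6.4]
grip_width: 0.0605
grasp_force: 67.7
```

>>> apply_moves(steps=[{"fingers":255,"x":0,"y":0,"z":0.0,"rx":3.65,"ry":6,"rz":0},{"fingers":255,"x":0,"y":0,"z":0.0005,"rx":7.3,"ry":12,"rz":0},{"fingers":255,"x":0,"y":0,"z":0.0005,"rx":7.3,"ry":12,"rz":0}])

```text
clock: 6.2
eef_pos: [0.5209, 0.0544, 0.1298]
ee_rot: [-2.643, -1.475, 0.098]
ft_force: [-4.0, 3.4, -1.2]
grip_width: 0.0602
grasp_force: 68.5
```

>>> apply_moves(steps=[{"fingers":255,"x":0,"y":0,"z":0.001,"rx":-3.65,"ry":-6,"rz":0},{"fingers":255,"x":0,"y":0,"z":0.001,"rx":-7.3,"ry":-12,"rz":0},{"fingers":255,"x":0,"y":0,"z":0.001,"rx":-7.3,"ry":-12,"rz":0}])

```text
clock: 6.58
eef_pos: [0.5212, 0.0542, 0.1314]
ee_rot: [2.645, 1.48, 0.094]
ft_force: [6.3, -1.9, -8.3]
grip_width: 0.0602
grasp_force: 67.7
```

>>> apply_moves(steps=[{"fingers":255,"x":0,"y":0,"z":0.0005,"rx":3.65,"ry":6,"rz":0},{"fingers":255,"x":0,"y":0,"z":0.0015,"rx":7.3,"ry":12,"rz":0},{"fingers":255,"x":0,"y":0,"z":0.0015,"rx":7.3,"ry":12,"rz":0},{"fingers":255,"x":0,"y":0,"z":0.0015,"rx":3.65,"ry":6,"rz":0},{"fingers":255,"x":0,"y":0,"z":0.0015,"rx":0,"ry":0,"rz":0},{"fingers":255,"x":0,"y":0,"z":0.0015,"rx":0,"ry":0,"rz":0}])

```text
clock: 7.32
eef_pos: [0.5211, 0.0543, 0.1333]
ee_rot: [2.645, 1.48, 0.094]
ft_force: [4.6, -2.5, -9.3]
grip_width: 0.0603
grasp_force: 68.1
```

>>> apply_moves(steps=[{"fingers":255,"x":0,"y":0,"z":0,"rx":3.65,"ry":6,"rz":0},{"fingers":255,"x":0,"y":0,"z":0.001,"rx":7.3,"ry":12,"rz":0},{"fingers":255,"x":0,"y":0,"z":0.001,"rx":7.3,"ry":12,"rz":0},{"fingers":255,"x":0,"y":0,"z":0.001,"rx":3.65,"ry":6,"rz":0},{"fingers":255,"x":0,"y":0,"z":0.001,"rx":3.65,"ry":6,"rz":0}])

```text
clock: 7.95
eef_pos: [0.5214, 0.0541, 0.1342]
ee_rot: [2.74, 1.532, 0.002]
ft_force: [4.5, -1.2, -9.1]
grip_width: 0.0603
grasp_force: 68.7
```

```bash
cat > look.py <<'E'
import sys,cv2,numpy as np
from workcell import r,get_image
o=r.get_obs();s=get_image('scene')['pixels'];w=get_image('wrist')['pixels']
cv2.imwrite(sys.argv[1],np.hstack([cv2.resize(s[130:220,210:320],(440,360),interpolation=cv2.INTER_CUBIC),cv2.resize(w[130:310,170:340],(340,360))]))
print(o['clock'],o['eef_pos'],o['ft_force'].round(1),o['moment'].round(2))
E
python3 look.py pics/l1.png
```

```text
7.95 [0.52143885 0.05405382 0.13420432] [ 4.5 -1.2 -9.1] [-0.4  -1.01 -0.  ]
```

View pics/l1.png

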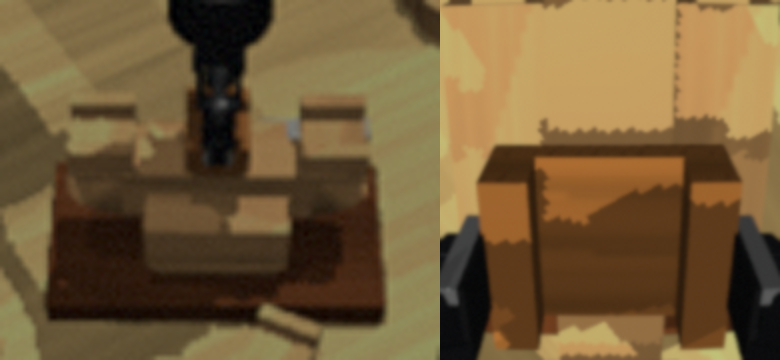

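The block is centred in the fingers and seems a few mm above its neighbours. The pull of about 9 N is close to the bracket's weight, so I'll check the bracket's height by image shift before going on.

```bash
cat > lift.py <<'E'
import pickle,cv2,numpy as np
from workcell import get_image
from h import *
a=pickle.load(open('v.pkl','rb'))['scene'];s=get_image('scene')['pixels']
A=a['pixels']
for n,(x0,y0,x1,y1) in dict(right=(282,150,306,172),left=(224,150,248,172),cap=(244,178,284,200),plankR=(290,185,310,212)).items():
    g=lambda i:cv2.GaussianBlur(cv2.cvtColor(i,cv2.COLOR_BGR2GRAY),(3,3),0)
    big=lambda i:cv2.resize(g(i),None,fx=8,fy=8,interpolation=cv2.INTER_CUBIC)
    t=big(A[y0:y1,x0:x1]);c=big(s[y0-4:y1+4,x0-4:x1+4])
    q=cv2.matchTemplate(c,t,cv2.TM_CCOEFF_NORMED);_,m,_,l=cv2.minMaxLoc(q);print(n,round(m,3),(l[0]/8-4,l[1]/8-4))
print('px for 5mm up',proj(a,(.521,.0545,.172))-proj(a,(.521,.0545,.167)))
E
python3 lift.py
```

```text
right 0.982 (-0.125, 0.0)
left 0.887 (0.25, -0.25)
cap 0.93 (0.25, -0.125)
plankR 0.997 (0.0, -0.375)
px for 5mm up [ 0.0231184  -1.05864156]
```

The bracket has shifted less than about 1 mm, so the roughly 7 mm of tool rise is the block coming up. I'll rock on and ease gently.

>>> apply_moves(steps=[{"fingers":255,"x":0,"y":0,"z":-0.0005,"rx":-3.65,"ry":-6,"rz":0},{"fingers":255,"x":0,"y":0,"z":-0.0005,"rx":-3.65,"ry":-6,"rz":0},{"fingers":255,"x":0,"y":0,"z":0,"rx":0,"ry":0,"rz":0},{"fingers":255,"x":0,"y":0,"z":0.0005,"rx":3.65,"ry":6,"rz":0},{"fingers":255,"x":0,"y":0,"z":0.0005,"rx":3.65,"ry":6,"rz":0}])

```text
clock: 8.72
eef_pos: [0.5212, 0.0542, 0.135]
ee_rot: [-2.644, -1.476, 0.096]
ft_force: [-3.7, 4.4, -2.8]
grip_width: 0.0601
grasp_force: 69.7
```

>>> apply_moves(steps=[{"fingers":255,"x":0,"y":0,"z":0.0005,"rx":-3.65,"ry":-6,"rz":0},{"fingers":255,"x":0,"y":0,"z":0.001,"rx":-7.3,"ry":-12,"rz":0},{"fingers":255,"x":0,"y":0,"z":0.001,"rx":-7.3,"ry":-12,"rz":0}])

```text
clock: 9.1
eef_pos: [0.521, 0.0544, 0.1364]
ee_rot: [2.645, 1.481, 0.094]
ft_force: [4.0, -0.7, -8.2]
grip_width: 0.0604
grasp_force: 68.9
```

>>> apply_moves(steps=[{"fingers":255,"x":0,"y":0,"z":0.0005,"rx":3.65,"ry":6,"rz":0},{"fingers":255,"x":0,"y":0,"z":0.001,"rx":7.3,"ry":12,"rz":0},{"fingers":255,"x":0,"y":0,"z":0.001,"rx":7.3,"ry":12,"rz":0}])

```text
clock: 9.48
eef_pos: [0.5214, 0.0541, 0.137]
ee_rot: [-2.645, -1.476, 0.095]
ft_force: [-3.4, 4.3, -2.5]
grip_width: 0.0602
grasp_force: 69.7
```

```bash
python3 lift.py
```

```text
right 0.981 (-0.125, 0.0)
left 0.896 (1.0, 0.0)
cap 0.911 (0.25, 0.125)
plankR 0.994 (0.0, -0.375)
px for 5mm up [ 0.0231184  -1.05864156]
```

>>> apply_moves(steps=[{"fingers":255,"x":0,"y":0,"z":0.0005,"rx":-3.65,"ry":-6,"rz":0},{"fingers":255,"x":0,"y":0,"z":0.001,"rx":-7.3,"ry":-12,"rz":0},{"fingers":255,"x":0,"y":0,"z":0.001,"rx":-7.3,"ry":-12,"rz":0},{"fingers":255,"x":0,"y":0,"z":0.0015,"rx":-3.65,"ry":-6,"rz":0},{"fingers":255,"x":0,"y":0,"z":0.002,"rx":0,"ry":0,"rz":0},{"fingers":255,"x":0,"y":0,"z":0.002,"rx":0,"ry":0,"rz":0}])

```text
clock: 10.28
eef_pos: [0.5217, 0.0539, 0.1389]
ee_rot: [-2.646, -1.476, 0.094]
ft_force: [-2.4, 3.7, -2.8]
grip_width: 0.0606
grasp_force: 69.8
```

>>> apply_moves(steps=[{"fingers":255,"x":0,"y":0,"z":0.0005,"rx":-3.65,"ry":-6,"rz":0},{"fingers":255,"x":0,"y":0,"z":0.001,"rx":-7.3,"ry":-12,"rz":0},{"fingers":255,"x":0,"y":0,"z":0.001,"rx":-7.3,"ry":-12,"rz":0},{"fingers":255,"x":0,"y":0,"z":0.0015,"rx":-3.65,"ry":-6,"rz":0},{"fingers":255,"x":0,"y":0,"z":0.002,"rx":0,"ry":0,"rz":0},{"fingers":255,"x":0,"y":0,"z":0.002,"rx":0,"ry":0,"rz":0}])

```text
clock: 11.02
eef_pos: [0.5218, 0.0537, 0.1404]
ee_rot: [-2.646, -1.476, 0.095]
ft_force: [-1.7, 3.6, -4.7]
grip_width: 0.0606
grasp_force: 69.7
```

```bash
python3 lift.py
```

```text
right 0.981 (-0.125, 0.0)
left 0.896 (1.0, 0.0)
cap 0.912 (0.25, 0.125)
plankR 0.994 (0.0, -0.375)
px for 5mm up [ 0.0231184  -1.05864156]
```

>>> apply_moves(steps=[{"fingers":255,"x":0,"y":0,"z":0.0005,"rx":-3.65,"ry":-6,"rz":0},{"fingers":255,"x":0,"y":0,"z":0.001,"rx":-7.3,"ry":-12,"rz":0},{"fingers":255,"x":0,"y":0,"z":0.001,"rx":-7.3,"ry":-12,"rz":0},{"fingers":255,"x":0,"y":0,"z":0.0015,"rx":-3.65,"ry":-6,"rz":0},{"fingers":255,"x":0,"y":0,"z":0.002,"rx":0,"ry":0,"rz":0},{"fingers":255,"x":0,"y":0,"z":0.002,"rx":0,"ry":0,"rz":0}])

```text
clock: 11.82
eef_pos: [0.523, 0.0528, 0.1439]
ee_rot: [-2.65, -1.476, 0.091]
ft_force: [1.2, -1.8, 1.2]
grip_width: 0.0602
grasp_force: 70.6
```

>>> apply_moves(steps=[{"fingers":255,"x":0,"y":0,"z":0.0005,"rx":-3.65,"ry":-6,"rz":0},{"fingers":255,"x":0,"y":0,"z":0.001,"rx":-7.3,"ry":-12,"rz":0},{"fingers":255,"x":0,"y":0,"z":0.001,"rx":-7.3,"ry":-12,"rz":0},{"fingers":255,"x":0,"y":0,"z":0.0015,"rx":-3.65,"ry":-6,"rz":0},{"fingers":255,"x":0,"y":0,"z":0.002,"rx":0,"ry":0,"rz":0},{"fingers":255,"x":0,"y":0,"z":0.002,"rx":0,"ry":0,"rz":0}])

```text
clock: 12.58
eef_pos: [0.5225, 0.0529, 0.1444]
ee_rot: [-2.649, -1.476, 0.094]
ft_force: [0.1, -0.7, -0.3]
grip_width: 0.0604
grasp_force: 70.5
```

```bash
python3 lift.py
```

```text
right 0.981 (-0.125, 0.0)
left 0.898 (1.0, 0.0)
cap 0.906 (0.125, 0.0)
plankR 0.994 (0.0, -0.375)
px for 5mm up [ 0.0231184  -1.05864156]
```

The forces have dropped to near zero, so the block is free. I'll lift it and level it.

>>> apply_moves(steps=[{"fingers":255,"x":0,"y":0,"z":0.0015,"rx":-1.8,"ry":-3,"rz":0},{"fingers":255,"x":0,"y":0,"z":0.003,"rx":-3.65,"ry":-6,"rz":0},{"fingers":255,"x":0,"y":0,"z":0.003,"rx":-3.65,"ry":-6,"rz":0}])

```text
clock: 13.0
eef_pos: [0.5208, 0.055, 0.1494]
ee_rot: [2.74, 1.534, 0.004]
ft_force: [0.0, -0.3, -1.3]
grip_width: 0.0601
grasp_force: 70.4
```

>>> apply_moves(steps=[{"fingers":255,"x":0.001,"y":-0.001,"z":0.004,"rx":0,"ry":0,"rz":0},{"fingers":255,"x":0.001,"y":-0.001,"z":0.009,"rx":0,"ry":0,"rz":0},{"fingers":255,"x":0.001,"y":-0.001,"z":0.012,"rx":0,"ry":0,"rz":0},{"fingers":255,"x":0.001,"y":-0.001,"z":0.012,"rx":0,"ry":0,"rz":0},{"fingers":255,"x":0.001,"y":-0.001,"z":0.012,"rx":0,"ry":0,"rz":0},{"fingers":255,"x":0.001,"y":-0.001,"z":0.012,"rx":0,"ry":0,"rz":0}])

```text
clock: 13.75
eef_pos: [0.5223, 0.0531, 0.1598]
ee_rot: [-2.743, -1.532, 0.001]
ft_force: [-0.4, -0.2, -0.4]
grip_width: 0.0602
grasp_force: 70.4
```

```bash
python3 lift.py; python3 look.py pics/l2.png
```

```text
right 0.982 (-0.125, 0.0)
left 0.895 (0.125, -0.125)
cap 0.93 (0.25, 0.0)
plankR 0.996 (0.0, -0.375)
px for 5mm up [ 0.0231184  -1.05864156]
13.8 [0.52227538 0.05310009 0.15981866] [-0.2 -0.3 -0.4] [-0.02 -0.04  0.04]
```

View pics/l2.png

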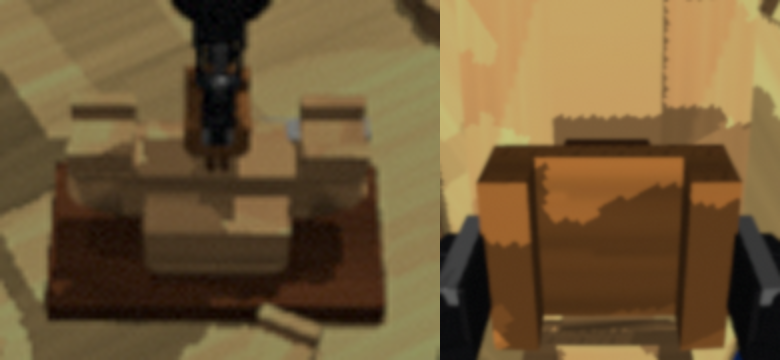

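The block sits in the fingers just as before, level, and about 17 mm clear above the dowel. The bracket is down and the forces are near zero, so I'm handing in.

```bash
python3 -c "
from workcell import finish_job
print(finish_job())"
```

```text
the job is handed in; nothing more can be done
None
```

I rocked the block off its dowel and handed the job in with it held level and still about 17 mm above the dowel; the bracket stayed down in every image check, nothing else was touched as far as I saw, and no verdict was returned.

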